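# Get the set square and punch out from behind the mug and can

### The job

First move the grey mug of screwdrivers and the green can off the plywood board onto the blue side mat. Then fetch what lies behind them: press the silver set square, long edge down, centred and fully home into the red-jawed spring clip, and lay the steel pin punch flat in the orange tray. When both are in place, put the mug back on the black round mark and the can back on the green round mark, standing inside the marks, and keep mug and can upright throughout.

Things in the scene. Friction and masses are not known exactly. Their poses are not given: they have to be found in the camera images.
- mug: Grey mug, loose, 0.36 kg, 62 mm diameter, 95 mm tall; three stubby screwdrivers wedged fast in it reach 138 mm above its underside. Origin: centre of the underside, z up. Its handle sticks out to 58 mm from the axis along +y: grip across the mug's x, 80 mm up, so that the palm clears the screwdrivers. It starts on the black mark.
- can: Green spray can with white band, loose, 0.26 kg: body 54 mm diameter, 125 mm tall; black cap 42 mm diameter, top at 160 mm. Origin: centre of the underside, z up. Grip the body about 105 mm up. It starts on the green mark, about 125 mm beside the mug.
- square: Silver 45-degree set square, loose, 0.1 kg: open triangle of 5 mm plate standing on its 122 mm long edge, 70 mm high. Origin: middle of the bottom edge; y along the edge, z up, x across the plate. Grip its blue pad: 14 mm across x, 18 mm along y, 37 to 59 mm up. Starts upright in a dark rack's open slot, 18 mm deep, about 105 mm behind (beyond) mug and can: lift straight out.
- punch: Steel pin punch lying flat along its y, loose, 0.08 kg: dark hexagonal shank 12 mm across flats, 80 mm long; thin bright pin 26 mm long at the +y end, 6 mm nose at -y. Origin: on the axis at mid-shank, 6 mm above what it lies on. Starts behind mug and can, beside the rack. Grip across the shank; it may roll about its y.
- mug_mark: Black round mark, a fixed disc 90 mm diameter and 3 mm thick, on the plywood board: the mug's place. Origin: centre of the underside; the top is 3 mm up.
- can_mark: Green round mark, a fixed disc 90 mm diameter and 3 mm thick, on the plywood board: the can's place. Origin: centre of the underside; the top is 3 mm up.
- mat: Blue side mat, fixed, 150 mm (its x) by 220 mm (its y), 4 mm thick, empty at the start, to the left or right of the plywood board. Origin: centre of the underside. Room for mug and can side by side along its y.
- clip: Fixed spring clip: dark base 56 x 120 mm, two red sprung jaws 70 mm long. Origin: centre of the underside, z up; the slot runs along y at x = 0. Slot floor 8 mm up, jaw tops 32 mm; the mouth narrows from 14 mm to 1 mm at 19 mm up. The jaws part in x as the plate is pushed down (5 to 15 N), then hold it. Home: the square's edge on the slot floor, along y, either way round.
- tray: Orange open tray, fixed on the same white board, 100 mm (its x) by 160 mm (its y), 12 mm high, walls and floor 4 mm. Origin: centre of the underside. The punch lies in it along the tray's y. Its centre is about 130 mm from the clip's.
Things that resemble listed ones, but are neither listed nor needed, are in the scene too. Of the things shaped like the mug, the grey one is meant.

How it is judged:
By the outcome, as a careful person would: the job done as asked, in the order asked, and still so for the second after the job is handed in, with the robot touching nothing.
It also fails if it takes over 136 s, if anything falls off the work surface, if the arm or the gripper's body presses on something with over 40 N, if the wrist force passes 120 N, or if a joint passes its speed limit or range.

### The arm

A 6-joint arm with a two-finger parallel gripper is mounted at the origin on the work surface. World frame = base frame: x ahead of the robot, y to its left, z up, the work surface at z = 0. Lengths are in m, angles in rad, forces in N, time in s.
With the tool pointing down it reaches from about 0.375 to 0.9 m from the base axis. Payload 3.1 kg.
Tool frame: the origin (TCP) lies at the centre of the arm's flange, where the gripper is bolted on; the fingertips stand robot.tip_extent ahead of it and the grasp point (between the pads) lies 164 mm ahead of it (robot.tip_extent is the distance from the TCP to the fingertips, in m); z points along the fingers, y is the line along which they close (so a half turn about z gives the same grasp; the last joint's range is limited). The gripper opens to 87 mm and grips with 3 to 60 N. Pads are 19 mm wide; open, the fingers measure 117 mm over their backs; the gripper's body (75 mm by 190 mm) begins 51 mm behind the grasp point.
Start: joints at [-1.359, 0.527, 1.433, -0, 1.181, -0.178], TCP at [0.238, -0.578, 0.405] pointing down, gripper open.
Joint ranges: [-3.08, 3.08], [-0.75, 2.2], [0.22, 2.44], [-1.43, 4.57], [0, 2.65], [-2.85, 2.85]. Speed limits (rad/s): [2.79, 2.79, 3.14, 3.14, 3.14, 3.14].

### API

Orientations are given as a unit quaternion [x, y, z, w].
In Python, from rig import get_obs, camera, hand_in, cut_out, robot gives the robot as it stands.
- The arm moves only by the tool step_arm, never from a script. Its argument "rows" is a list of rows, each a list of 6 numbers: the shift along the world's x, y, z in m, then the turn, a rotation vector about the world's x, y, z in degrees. A call has 1 to 12 rows; each row shifts and turns the commanded pose from where the row before left it; what a row does not reach is not made up. A row lasts 1/8 s, in which the tool goes at most 62.5 mm and 10.7 degrees, less where a joint would pass 70% of its speed; a pose out of reach is approached as far as the arm can. A call is refused whole if a number of a shift passes 0.0625 or a number of a turn 10.7, either way. A call with a gripper value outside its range is refused whole. "jaw" is the finger opening in m, from 0 to 0.087, set as the call begins (left out, the last holds). The fingers move at their own pace and stop on an object; "squeeze" is the grip in N (left out, the last holds). Time passes only in rows, so rows that do not move let the fingers close. It gives the time, the measured TCP pose, the force, the opening and the grip force at its end, in the units of the state.
- get_obs(): the state, without advancing time (a new reading comes with each control period).
- camera(name): name is "scene" or "top" or "wrist"; returns a dict with "pixels" (420x560x3 uint8, blue, green, red), "depth" (420x560 float32, m along the optical axis (not along the pixel's ray), 0 where there is no reading), "fov_y" (degrees; the focal length in pixels is half the picture's height over the tangent of half this angle, whatever the lens; pixels are square), "cx", "cy" (the principal point, pixels), "k1" (the pictures are not rectified: a ray, as slopes to the right and down, at radius r is drawn at 1 + k1 r^2 times it, then the intrinsics apply), "extrinsics" (4x4, takes a point from camera to world coordinates); the wrist camera has in their place "mount" (4x4, takes a point from camera to tool coordinates, whose origin is the TCP and whose axes are the flange's). Camera axes: x right, y up, looking along -z (the intrinsics and any distortion apply to the point x, -y, -z); pixel columns grow to the right and rows downward; lengths in m; the calibration is good to about 2 mm. A picture is of the moment at which its call begins: read the wrist's pose just before it.
- hand_in(): hands the job in; it is judged then, once.
Trained networks look in the newest picture that a camera, given by its name, has taken for a name from the list of things; names that differ only in an ending like _2 or _b are one class to them, and where a whole thing is asked for, a point or a joint stands for the part that bears it (a point fixed in the world has none). Each returns a list of dicts, best first, with "confidence" (0 to 1); they miss things now and then, are a little off and sometimes report something else, mostly with a low value. They report only what shows in the picture. A call takes as long as a camera call. They do not tell look-alikes from the thing itself.
- cut_out(label, camera): "region" (420x560 bool, what is visible of it) and "extent" ([centre column, centre row, width, height] in pixels, round what is visible of it).
The state is a dict: "time": time; "q": joint angles; "joint_velocities": joint speeds; "joint_torque": joint torques, N m; "position": TCP position; "tool_rot": TCP orientation; "ft_force": force on the tool from outside, world axes, zero at the start; "moment": the same for the moment, N m; "grip_width": finger opening in m; "grip_force": force on a finger pad.
Only numpy, scipy, OpenCV 4.12 (cv2) and the standard library are available. Lean on these libraries where they do the work, as an engineer would, in place of code of your own. Each camera call takes 0.05 s, during which the arm holds its last target. There are 200 camera calls.

## Working session

There is one attempt and no reset: what is moved stays moved. The work goes in short steps, Python scripts to look and compute and a tool call to move; the robot and the scene stay as the last step left them, time stands still between calls to the robot, and variables do not carry over. Pictures are saved under pics/ and viewed, at most 14 in all, crops included, and the job is handed in when it is done.

Besides the shell and the picture viewer there is one more tool, called after "Emit:" as name(argument=value, ...) on one line, values as JSON. step_arm: Moves the arm, as the interface text tells. Its arguments: {"type":"object","properties":{"rows":{"type":"array"},"jaw":{"type":"number"},"squeeze":{"type":"number"}},"required":["rows"]}

```bash
ls; mkdir -p pics
cat > h.py <<'E'
import numpy as np, cv2
from rig import get_obs, camera, hand_in, cut_out, robot
from scipy.spatial.transform import Rotation as R
def ext(c,o):
    if 'extrinsics' in c: return np.array(c['extrinsics'])
    T=np.eye(4);T[:3,:3]=R.from_quat(o['tool_rot']).as_matrix();T[:3,3]=o['position']
    return T@np.array(c['mount'])
def cloud(c,o=None):
    "world xyz for each pixel (nan where no depth)"
    h,w=c['depth'].shape; f=h/2/np.tan(np.radians(c['fov_y'])/2)
    u,v=np.meshgrid(np.arange(w),np.arange(h))
    xd,yd=(u-c['cx'])/f,(v-c['cy'])/f
    x,y=xd.copy(),yd.copy()
    for _ in range(20):
        s=1+c['k1']*(x*x+y*y); x,y=xd/s,yd/s
    d=np.where(c['depth']>0,c['depth'],np.nan)
    P=np.stack([x*d,-y*d,-d,np.ones_like(d)],-1)
    return (P@ext(c,o).T)[...,:3]
def shot(n):
    o=get_obs(); c=camera(n); return c,cloud(c,o)
E
python3 - <<'E'
from h import *
print(get_obs(), robot.tip_extent)
for n in ['scene','top']:
    c,P=shot(n); cv2.imwrite(f'pics/{n}0.png',c['pixels']); np.savez(f'{n}0.npz',P=P,px=c['pixels'])
    for l in ['mug','can','square','punch','mug_mark','can_mark','mat','clip','tray']:
        for r in cut_out(l,n)[:4]:
            if r['confidence']<.2: continue
            Q=P[r['region']]
            print(n,l,round(r['confidence'],2),np.round(r['extent']),np.round(np.nanmedian(Q,0),3),np.round(np.nanpercentile(Q,2,axis=0),3),np.round(np.nanpercentile(Q,98,axis=0),3))
E
```

```text
pics
{'time': 0.0, 'q': array([-1.35850968e+00,  5.28457708e-01,  1.43389101e+00,  2.94094252e-05,
        1.18141376e+00, -1.78513103e-01]), 'joint_velocities': array([ 1.16974088e-03, -5.42896949e-05, -1.96142110e-03, -1.19966989e-03,
       -7.47536370e-04,  6.18912179e-04]), 'joint_torque': array([-1.33608879e-03, -4.40036559e+01, -1.76592118e+01,  6.32473198e-02,
        5.81236265e-02, -1.57871523e-04]), 'position': array([ 0.23802943, -0.57752807,  0.40378001]), 'tool_rot': array([ 9.80970618e-01,  1.94153211e-01, -4.72381508e-06, -1.08498649e-03]), 'ft_force': array([ 0.12281118, -0.37746053,  0.18061989]), 'moment': array([ 0.00651458,  0.01430881, -0.02277506]), 'grip_force': 0.0, 'grip_width': 0.08705171368588405} 0.1822
scene mug 0.6 [232. 143.  34.  57.] [ 0.292 -0.219  0.072] [ 0.232 -0.255  0.007] [ 0.306 -0.2    0.136]
scene mug 0.55 [251. 198.  43.  74.] [ 0.5   -0.039  0.083] [ 0.462 -0.079  0.012] [ 0.516 -0.001  0.145]
scene can 0.58 [302. 210.  35.  85.] [0.497 0.083 0.099] [0.371 0.046 0.002] [0.506 0.101 0.171]
scene square 0.69 [219. 239.  47.  32.] [ 0.591 -0
[... 1310 characters left out ...]
32. 163.  41.  13.] [0.573 0.09  0.016] [0.564 0.051 0.004] [0.588 0.135 0.02 ]
top mug_mark 0.8 [302. 207.  42.  35.] [ 0.46  -0.042  0.008] [ 0.442 -0.095  0.004] [ 0.52  -0.011  0.023]
top can_mark 0.96 [243. 210.  39.  34.] [0.456 0.077 0.008] [0.436 0.037 0.005] [0.503 0.119 0.011]
top mat 0.76 [118. 197.  99.  67.] [0.505 0.347 0.003] [ 0.434  0.242 -0.   ] [0.576 0.452 0.006]
top clip 0.97 [427. 219.  55.  26.] [ 0.451 -0.33   0.015] [ 0.425 -0.392  0.01 ] [ 0.478 -0.275  0.038]
top tray 0.92 [423. 161.  79.  49.] [ 0.584 -0.338  0.009] [ 0.533 -0.416  0.006] [ 0.635 -0.259  0.018]
top tray 0.35 [302. 208.  41.  33.] [ 0.46  -0.046  0.008] [ 0.442 -0.095  0.005] [ 0.511 -0.013  0.011]
```

View pics/scene0.png

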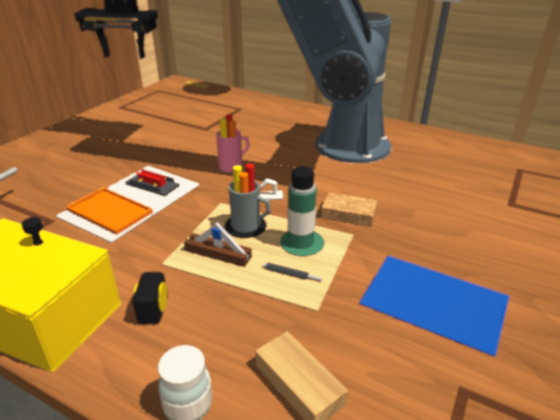

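View pics/top0.png

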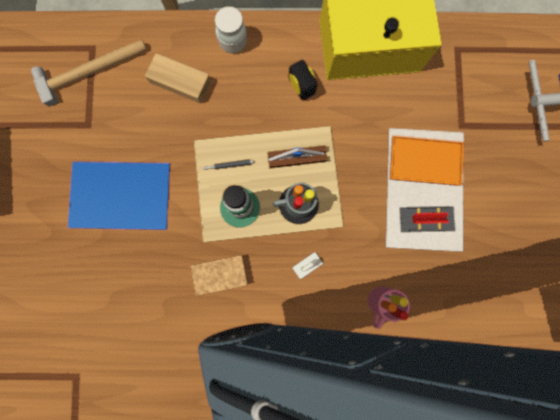

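The grey mug (scene 245,205 / top 298,202) is the one to take, not the pink one (232,145 / 390,305). The can is the green one at (302,210), not the white bottle (185,380). The square is in the rack at (218,240), not the white bracket at top (308,265). The punch is at (290,271), not the hammer at top (90,75). Next I move the wrist camera over the board.

Run:
```python
from h import *
c,P=shot('wrist'); print(np.round(c['mount'],3),c['fov_y'],c['k1'],c['cx'],c['cy'])
d=np.load('scene0.npz'); im=d['px'][120:300,130:370]; cv2.imwrite('pics/crop0.png',cv2.resize(im,None,fx=3,fy=3,interpolation=2))
```

```text
[[ 0.     0.956  0.292  0.08 ]
 [ 1.    -0.    -0.001 -0.   ]
 [-0.001  0.292 -0.956  0.02 ]
 [ 0.     0.     0.     1.   ]] 59.04868766893842 -0.01288560227592513 278.99020300873616 211.6033369634592
```

Emit:
step_arm(rows=[[0.02,0.06,0.01,0,0,0],[0.02,0.06,0.01,0,0,0],[0.02,0.06,0.01,0,0,0],[0.02,0.06,0.01,0,0,0],[0.02,0.06,0.01,0,0,0],[0.02,0.06,0,0,0,0],[0.02,0.06,0,0,0,0],[0.02,0.06,0,0,0,0],[0.02,0.06,0,0,0,0],[0,0.058,0,0,0,0],[0,0,0,0,0,0],[0,0,0,0,0,0]])

```text
time: 2.55
position: [0.4148, 0.0102, 0.4537]
tool_rot: [0.981, 0.195, 0.0, 0.0]
ft_force: [-0.2, 0.2, 0.2]
grip_width: 0.0867
grip_force: 0.0
```

View pics/crop0.png

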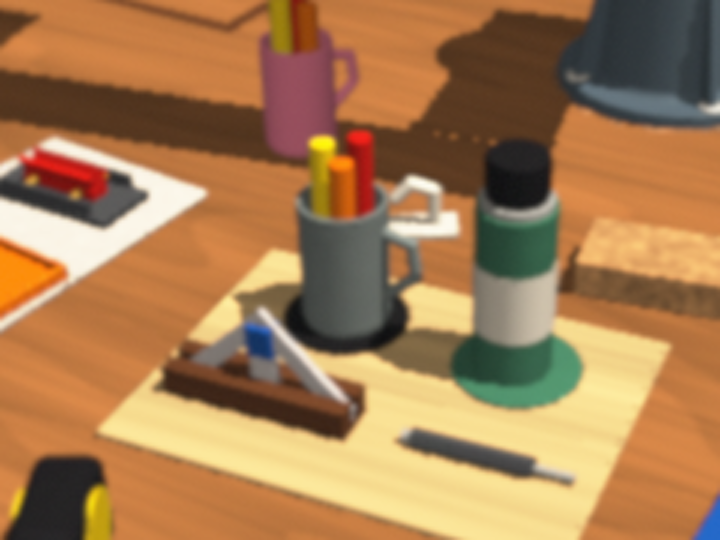

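The crop confirms the choice: the grey mug is at (345,260), with the handle to the right. The can is at (515,270), the square with its blue pad at (260,345) in the rack, and the punch at (490,455).

```bash
cat >> h.py <<'E'
def fitcirc(q):
    from scipy.optimize import least_squares
    return least_squares(lambda p:np.hypot(q[:,0]-p[0],q[:,1]-p[1])-p[2],[*np.median(q,0),.03],loss='soft_l1',f_scale=.001).x
def ax(q):
    "centre (mid extents) & direction angle (deg from +y, ccw) of 2d points"
    m=np.median(q,0); w,v=np.linalg.eigh(np.cov((q-m).T)); d=v[:,1]*np.sign(v[1,1]); n=np.array([d[1],-d[0]])
    a,b=(q-m)@d,(q-m)@n
    pa,pb=np.percentile(a,[1,99]),np.percentile(b,[2,98])
    return m+d*pa.mean()+n*pb.mean(), np.degrees(np.arctan2(-d[0],d[1])), np.ptp(pa), np.ptp(pb)
def near(n,l,xy,r=.09):
    "region points of label near xy"
E
python3 - <<'E'
from h import *
c,P=shot('wrist'); cv2.imwrite('pics/w1.png',c['pixels']); np.savez('w1.npz',P=P,px=c['pixels'])
for l in ['mug','can','square','punch','mug_mark','can_mark']:
    for r in cut_out(l,'wrist')[:3]:
        if r['confidence']<.2: continue
        Q=P[r['region']];Q=Q[~np.isnan(Q[:,0])]
        print(l,round(r['confidence'],2),np.round(r['extent']),np.round(np.percentile(Q,[2,50,98],axis=0),3).tolist(),[np.round(x,3) for x in ax(Q[:,:2])])
E
```

```text
mug 0.95 [359. 145. 104.  74.] [[0.457, -0.075, 0.014], [0.484, -0.043, 0.103], [0.512, -0.001, 0.147]] [array([ 0.482, -0.037]), np.float64(9.973), np.float64(0.08), np.float64(0.055)]
mug 0.87 [397. 356.  38.  37.] [[0.233, -0.214, 0.021], [0.268, -0.201, 0.058], [0.286, -0.199, 0.095]] [array([ 0.259, -0.204]), np.float64(-55.938), np.float64(0.047), np.float64(0.029)]
can 0.83 [234.  95.  78.  76.] [[0.454, 0.049, 0.058], [0.48, 0.071, 0.168], [0.502, 0.094, 0.17]] [array([0.479, 0.072]), np.float64(32.159), np.float64(0.047), np.float64(0.048)]
square 0.91 [393.  39. 119.  39.] [[0.58, -0.098, 0.02], [0.586, -0.04, 0.049], [0.596, 0.01, 0.078]] [array([ 0.588, -0.045]), np.float64(6.74), np.float64(0.116), np.float64(0.014)]
punch 0.75 [274.   6.  58.  13.] [[0.566, 0.053, 0.007], [0.573, 0.071, 0.016], [0.582, 0.104, 0.019]] [array([0.572, 0.079]), np.float64(14.744), np.float64(0.055), np.float64(0.011)]
mug_mark 0.66 [348. 133.  69.  80.] [[0.442, -0.063, 0.007], [0.498, -0.029, 0.009], [0.527, -0.009, 0.01]] [array([ 0.486, -0.035]), np.float64(84.904), np.float64(0.087), np.float64(0.054)]
can_mark 0.82 [251.  94.  62.  88.] [[0.435, 0.036, 0.006], [0.493, 0.054, 0.009], [0.52, 0.103, 0.011]] [array([0.482, 0.066]), np.float64(-69.731), np.float64(0.086), np.float64(0.058)]
```

View pics/w1.png

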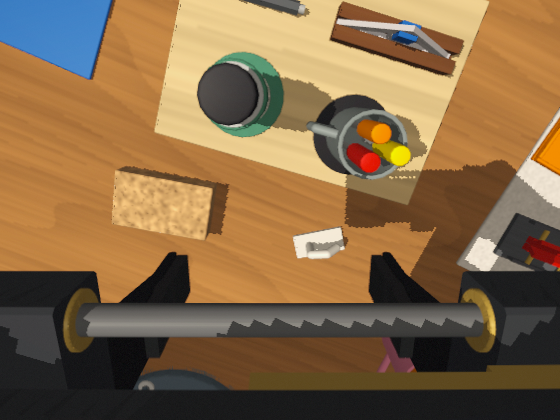

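The wrist view shows the can at (230,95), the grey mug at (370,143) with its handle to the left at (320,130), the rack and square at (400,35), and the punch at the top edge. Next I fit the axes.

Run:
```python
from h import *
for n in ['w1','top0','scene0']:
    d=np.load(n+'.npz'); P=d['P']; im=d['px']; Q=P.reshape(-1,3)
    def box(x0,x1,y0,y1,z0,z1): return Q[(Q[:,0]>x0)&(Q[:,0]<x1)&(Q[:,1]>y0)&(Q[:,1]<y1)&(Q[:,2]>z0)&(Q[:,2]<z1)]
    for nm,b in [('can cap',(.4,.54,.01,.14,.163,.18)),('can body',(.4,.54,.01,.14,.03,.12)),('mug rim',(.42,.54,-.09,-.013,.095,.109)),('mug body',(.42,.54,-.09,-.013,.03,.095))]:
        q=box(*b)
        if len(q)>20: print(n,nm,len(q),np.round(fitcirc(q[:,:2]),4),np.round(np.percentile(q[:,:2],[1,99],axis=0),3).tolist(),round(np.median(q[:,2]),4))
    q=box(.42,.54,-.013,.015,.02,.12); print('handle',np.round(np.median(q,0),3) if len(q) else None)
    q=box(.35,.62,-.1,.15,0.0,.015); print('board z',round(np.median(q[:,2]),4))
```

```text
w1 can cap 2981 [0.4783 0.0744 0.0145] [[0.459, 0.055], [0.497, 0.094]] 0.1685
w1 can body 93 [0.478  0.0748 0.0271] [[0.469, 0.047], [0.503, 0.064]] 0.0931
w1 mug rim 1237 [ 0.4842 -0.0498  0.0282] [[0.454, -0.078], [0.514, -0.02]] 0.1032
w1 mug body 1263 [ 0.4842 -0.0479  0.0282] [[0.457, -0.076], [0.511, -0.014]] 0.0771
handle [ 0.479 -0.003  0.083]
board z 0.0056
top0 can cap 412 [0.4783 0.0735 0.0146] [[0.46, 0.054], [0.498, 0.094]] 0.1678
top0 can body 139 [0.4787 0.0737 0.027 ] [[0.452, 0.047], [0.488, 0.088]] 0.0819
top0 mug rim 248 [ 0.4846 -0.0519  0.0284] [[0.454, -0.082], [0.514, -0.022]] 0.1026
top0 mug body 227 [ 0.4832 -0.0504  0.0286] [[0.454, -0.079], [0.512, -0.014]] 0.0683
handle [ 0.477 -0.006  0.081]
board z 0.0052
scene0 can cap 261 [0.482  0.0754 0.0157] [[0.461, 0.056], [0.5, 0.094]] 0.1696
scene0 can body 1078 [0.4783 0.0737 0.0269] [[0.473, 0.052], [0.507, 0.101]] 0.0773
scene0 mug rim 320 [ 0.4881 -0.0508  0.0268] [[0.46, -0.081], [0.516, -0.021]] 0.1021
scene0 mug body 864 [ 0.4854 -0.0516  0.0299] [[0.473, -0.077], [0.517, -0.015]] 0.0646
handle [ 0.481 -0.002  0.07 ]
board z 0.0073
```

Emit:
step_arm(rows=[[0.0091,0.0091,0,0,0,10.65],[0.0091,0.0091,0,0,0,10.65],[0.0091,0.0091,0,0,0,10.65],[0.0091,0.0091,0,0,0,10.65],[0.0091,0.0091,0,0,0,10.65],[0.0091,0.0091,0,0,0,10.65],[0.0091,0.0091,0,0,0,10.65],[0,0,-0.04,0,0,0],[0,0,-0.02,0,0,0],[0,0,0,0,0,0]], jaw=0.087, squeeze=25)

```text
time: 4.15
position: [0.4781, 0.0733, 0.3922]
tool_rot: [0.663, 0.748, -0.001, -0.002]
ft_force: [-0.3, -0.9, -0.1]
grip_width: 0.0871
grip_force: 0.0
```

```bash
cat >> h.py <<'E'
def st():
    o=get_obs(); Rm=R.from_quat(o['tool_rot']).as_matrix()
    print('t',round(o['time'],2),'pos',np.round(o['position'],4),'yaw_closing',round(np.degrees(np.arctan2(Rm[1,1],Rm[0,1])),2),'tz',np.round(Rm[:,2],3),'F',np.round(o['ft_force'],1),'w',round(o['grip_width'],4),round(o['grip_force'],1),'q',np.round(o['q'],2))
E
python3 -c "
from h import *
st()"
```

```text
t 4.15 pos [0.4781 0.0733 0.3922] yaw_closing 6.88 tz [-0.004  0.    -1.   ] F [-0.3 -0.9 -0.1] w 0.0871 0.0 q [-0.08  0.36  1.79 -0.    1.   -0.2 ]
```

Emit:
step_arm(rows=[[0,0,-0.04,0,0,0],[0,0,-0.04,0,0,0],[0,0,-0.02,0,0,0],[0,0,-0.009,0,0,0],[0,0,0,0,0,0],[0,0,0,0,0,0]])

```text
time: 4.9
position: [0.479, 0.0738, 0.2856]
tool_rot: [0.663, 0.749, 0.001, 0.001]
ft_force: [0.2, -0.2, -1.0]
grip_width: 0.0868
grip_force: 0.0
```

Emit:
step_arm(rows=[[0,0,0,0,0,0],[0,0,0,0,0,0],[0,0,0,0,0,0],[0,0,0,0,0,0],[0,0,0,0,0,0],[0,0,0,0,0,0]], jaw=0.045)

```text
time: 5.65
position: [0.4784, 0.0739, 0.2846]
tool_rot: [0.663, 0.749, -0.0, -0.0]
ft_force: [-0.2, -0.5, 2.2]
grip_width: 0.0533
grip_force: 25.0
```

Emit:
step_arm(rows=[[0,0,0.02,0,0,0],[0,0,0.04,0,0,0],[0.002,0.025,0,0,0,0],[0.003,0.04,0,0,0,0],[0.003,0.04,0,0,0,0],[0.004,0.04,0,0,0,0],[0.004,0.04,0,0,0,0],[0.003,0.04,0,0,0,0],[0.003,0.04,0,0,0,0],[0.003,0.04,0,0,0,0],[0.001,0.026,0,0,0,0],[0,0,0,0,0,0]])

```text
time: 7.15
position: [0.5038, 0.4065, 0.3432]
tool_rot: [0.662, 0.75, -0.001, -0.0]
ft_force: [0.4, -0.9, -3.5]
grip_width: 0.0537
grip_force: 25.0
```

Emit:
step_arm(rows=[[0,0,-0.03,0,0,0],[0,0,-0.02,0,0,0],[0,0,-0.008,0,0,0],[0,0,-0.003,0,0,0],[0,0,0,0,0,0],[0,0,0,0,0,0]])

```text
time: 7.9
position: [0.5048, 0.4049, 0.2845]
tool_rot: [0.663, 0.749, 0.001, 0.0]
ft_force: [0.5, -0.2, -2.9]
grip_width: 0.0535
grip_force: 25.0
```

Emit:
step_arm(rows=[[0,0,-0.002,0,0,0],[0,0,-0.001,0,0,0],[0,0,0,0,0,0],[0,0,0,0,0,0]])

```text
time: 8.4
position: [0.5044, 0.4049, 0.2806]
tool_rot: [0.663, 0.749, -0.0, -0.0]
ft_force: [0.9, 0.1, -3.1]
grip_width: 0.0532
grip_force: 25.0
```

```bash
python3 -c "
from h import *
st()
c,P=shot('top')
r=cut_out('mat','top')[0]; m=r['region']; Q=P[m]; Q=Q[~np.isnan(Q[:,0])]; print(np.median(Q[:,2]))
d=np.load('top0.npz'); hsv=cv2.cvtColor(d['px'],cv2.COLOR_BGR2HSV); m=(hsv[...,0]>100)&(hsv[...,0]<125)&(hsv[...,1]>150)&(d['P'][...,1]>.2)
q=d['P'][m];q=q[~np.isnan(q[:,0])];rc=cv2.minAreaRect(q[:,:2].astype('f4')*1000);print(rc,np.median(q[:,2]))
"
```

```text
t 8.4 pos [0.5044 0.4049 0.2806] yaw_closing 6.94 tz [-0.  0. -1.] F [ 0.9  0.1 -3.1] w 0.0532 25.0 q [0.5  0.71 1.47 0.   0.96 0.38]
0.0029724574315495023
((505.6007385253906, 348.168701171875), (216.60731506347656, 144.81301879882812), 89.04717254638672) 0.003001434783631407
```

Emit:
step_arm(rows=[[0,0,-0.001,0,0,0],[0,0,0,0,0,0],[0,0,0,0,0,0]])

```text
time: 8.88
position: [0.5045, 0.4049, 0.2797]
tool_rot: [0.663, 0.749, 0.0, 0.0]
ft_force: [-0.1, 0.7, -1.8]
grip_width: 0.0531
grip_force: 25.0
```

Emit:
step_arm(rows=[[0,0,-0.0007,0,0,0],[0,0,0,0,0,0],[0,0,0,0,0,0]])

```text
time: 9.25
position: [0.5045, 0.4049, 0.2796]
tool_rot: [0.663, 0.749, 0.0, 0.0]
ft_force: [-0.8, -1.4, 5.7]
grip_width: 0.0536
grip_force: 25.0
```

Emit:
step_arm(rows=[[0,0,0,0,0,0],[0,0,0,0,0,0],[0,0,0,0,0,0],[0,0,0.03,0,0,0],[0,0,0.04,0,0,0],[0,0,0.04,0,0,0]], jaw=0.087)

```text
time: 10.0
position: [0.5044, 0.4048, 0.3895]
tool_rot: [0.663, 0.749, -0.0, -0.0]
ft_force: [0.8, -0.4, 0.2]
grip_width: 0.0864
grip_force: 0.0
```

Emit:
step_arm(rows=[[-0.0015,-0.036,0,0,0,0],[-0.002,-0.05,0,0,0,0],[-0.002,-0.05,0,0,0,0],[-0.002,-0.05,0,0,0,0],[-0.002,-0.05,0,0,0,0],[-0.002,-0.05,0,0,0,0],[-0.002,-0.05,0,0,0,0],[-0.002,-0.05,0,0,0,0],[-0.002,-0.05,0,0,0,0],[-0.002,-0.02,0,0,0,0],[0,0,0,0,0,0],[0,0,0,0,0,0]])

```text
time: 11.5
position: [0.4849, -0.0505, 0.3888]
tool_rot: [0.663, 0.749, 0.0, -0.0]
ft_force: [0.2, 0.3, 0.7]
grip_width: 0.087
grip_force: 0.0
```

Run:
```python
from h import *
st()
c,P=shot('wrist'); cv2.imwrite('pics/w2.png',c['pixels']); np.savez('w2.npz',P=P,px=c['pixels'])
Q=P.reshape(-1,3)
def box(x0,x1,y0,y1,z0,z1): return Q[(Q[:,0]>x0)&(Q[:,0]<x1)&(Q[:,1]>y0)&(Q[:,1]<y1)&(Q[:,2]>z0)&(Q[:,2]<z1)]
for nm,b in [('mug rim',(.42,.54,-.09,-.013,.098,.109)),('mug body',(.42,.54,-.09,-.013,.03,.095)),('handle',(.42,.54,-.013,.015,.02,.12)),]:
    q=box(*b)
    print(nm,len(q),np.round(np.median(q,0),3),np.round(fitcirc(q[:,:2]),4),np.round(np.percentile(q[:,:2],[1,99],axis=0),3).tolist())
```

```text
t 11.5 pos [ 0.4849 -0.0505  0.3888] yaw_closing 6.95 tz [-0.     0.001 -1.   ] F [0.2 0.3 0.7] w 0.087 0.0 q [-0.33  0.37  1.79  0.    0.99 -0.46]
mug rim 1498 [ 0.483 -0.042  0.103] [ 0.4836 -0.0502  0.0282] [[0.454, -0.078], [0.514, -0.02]]
mug body 1609 [ 0.483 -0.037  0.079] [ 0.4832 -0.0478  0.0278] [[0.457, -0.077], [0.511, -0.014]]
handle 324 [ 0.478 -0.003  0.083] [ 0.4777 -0.0034  0.0056] [[0.473, -0.013], [0.483, 0.006]]
```

Emit:
step_arm(rows=[[-0.001,0.0005,-0.04,0,0,0],[0,0,-0.04,0,0,0],[0,0,-0.03,0,0,0],[0,0,-0.015,0,0,0],[0,0,0,0,0,0],[0,0,0,0,0,0]])

```text
time: 12.3
position: [0.4843, -0.05, 0.2644]
tool_rot: [0.663, 0.749, 0.0, 0.0]
ft_force: [1.0, -0.3, -1.2]
grip_width: 0.0869
grip_force: 0.0
```

Emit:
step_arm(rows=[[0,0,0,0,0,0],[0,0,0,0,0,0],[0,0,0,0,0,0],[0,0,0,0,0,0],[0,0,0,0,0,0]], jaw=0.05, squeeze=30)

```text
time: 12.92
position: [0.4842, -0.0508, 0.2642]
tool_rot: [0.663, 0.749, 0.0, 0.0]
ft_force: [0.8, 0.5, 3.3]
grip_width: 0.0602
grip_force: 30.0
```

Emit:
step_arm(rows=[[0,0,0.02,0,0,0],[0,0,0.04,0,0,0],[0.002,0.026,0,0,0,0],[0.002,0.04,0,0,0,0],[0.003,0.04,0,0,0,0],[0.003,0.04,0,0,0,0],[0.003,0.04,0,0,0,0],[0.002,0.04,0,0,0,0],[0.002,0.04,0,0,0,0],[0.002,0.04,0,0,0,0],[0.001,0.03,0,0,0,0],[0,0,0,0,0,0]])

```text
time: 14.42
position: [0.5031, 0.2871, 0.3226]
tool_rot: [0.662, 0.75, -0.001, -0.001]
ft_force: [-1.0, -0.4, -4.6]
grip_width: 0.06
grip_force: 30.1
```

Emit:
step_arm(rows=[[0,0,-0.03,0,0,0],[0,0,-0.02,0,0,0],[0,0,-0.01,0,0,0],[0,0,-0.003,0,0,0],[0,0,0,0,0,0],[0,0,0,0,0,0]])

```text
time: 15.18
position: [0.5043, 0.2854, 0.2616]
tool_rot: [0.663, 0.749, 0.001, 0.0]
ft_force: [0.2, 0.4, -3.9]
grip_width: 0.0602
grip_force: 30.1
```

Emit:
step_arm(rows=[[0,0,-0.001,0,0,0],[0,0,-0.0006,0,0,0],[0,0,0,0,0,0],[0,0,0,0,0,0]])

```text
time: 15.68
position: [0.504, 0.2854, 0.2593]
tool_rot: [0.663, 0.749, 0.0, 0.0]
ft_force: [0.1, 0.2, -3.4]
grip_width: 0.0598
grip_force: 30.1
```

Emit:
step_arm(rows=[[0,0,-0.0007,0,0,0],[0,0,0,0,0,0],[0,0,0,0,0,0]])

```text
time: 16.05
position: [0.504, 0.2854, 0.2591]
tool_rot: [0.663, 0.749, 0.0, 0.0]
ft_force: [-1.9, 0.2, 3.9]
grip_width: 0.0599
grip_force: 30.0
```

Emit:
step_arm(rows=[[0,0,0,0,0,0],[0,0,0,0,0,0],[0,0,0,0,0,0],[0,0,0.03,0,0,0],[0,0,0.05,0,0,0],[0,0,0.05,0,0,0]], jaw=0.087)

```text
time: 16.8
position: [0.5039, 0.2852, 0.3895]
tool_rot: [0.663, 0.749, -0.0, -0.0]
ft_force: [0.8, -0.6, -0.1]
grip_width: 0.087
grip_force: 0.0
```

Emit:
step_arm(rows=[[0.003,-0.03,0,0,0,0],[0.004,-0.04,0,0,0,0],[0.004,-0.04,0,0,0,0],[0.004,-0.04,0,0,0,0],[0.004,-0.04,0,0,0,0],[0.004,-0.04,0,0,0,0],[0.003,-0.04,0,0,0,0],[0,-0.015,0,0,0,0],[0,0,0,0,0,0],[0,0,0,0,0,0]])

```text
time: 18.05
position: [0.5297, 0.0014, 0.3884]
tool_rot: [0.663, 0.749, 0.0, -0.0]
ft_force: [0.2, 0.4, -0.9]
grip_width: 0.087
grip_force: 0.0
```

Run:
```python
from h import *
st()
c,P=shot('wrist'); cv2.imwrite('pics/w3.png',c['pixels'])
reg={}
for l in ['square','punch','mug_mark','can_mark','mug','can']:
    for r in cut_out(l,'wrist')[:2]:
        if r['confidence']<.3: continue
        reg.setdefault(l,r['region'])
        Q=P[r['region']];Q=Q[~np.isnan(Q[:,0])]
        print(l,round(r['confidence'],2),np.round(r['extent']),np.round(np.percentile(Q,[2,50,98],axis=0),3).tolist(),[np.round(x,4) for x in ax(Q[:,:2])])
        if 'mark' in l: print('  enc',cv2.minEnclosingCircle(Q[:,:2].astype('f4')*1000),fitcirc(Q[:,:2]) is None)
hsv=cv2.cvtColor(c['pixels'],cv2.COLOR_BGR2HSV)
m=(hsv[...,0]>100)&(hsv[...,0]<125)&(hsv[...,1]>120)&(abs(P[...,0]-.588)<.03)&(abs(P[...,1]+.045)<.04)
q=P[m]; print('pad',len(q),np.round(np.percentile(q,[2,50,98],axis=0),4).tolist())
np.savez('w3.npz',P=P,px=c['pixels'],**reg)
```

```text
t 18.05 pos [0.5297 0.0014 0.3884] yaw_closing 6.99 tz [-0.001  0.001 -1.   ] F [ 0.2  0.4 -0.9] w 0.087 0.0 q [-0.21  0.42  1.69  0.    1.03 -0.33]
square 0.79 [338. 236.  21. 118.] [[0.579, -0.096, 0.02], [0.585, -0.037, 0.049], [0.601, 0.013, 0.078]] [array([ 0.5889, -0.0428]), np.float64(7.0574), np.float64(0.1161), np.float64(0.0165)]
punch 0.91 [339.  74.  17. 127.] [[0.562, 0.053, 0.011], [0.571, 0.101, 0.016], [0.583, 0.157, 0.019]] [array([0.5712, 0.1053]), np.float64(8.0744), np.float64(0.1077), np.float64(0.0132)]
mug_mark 0.74 [229. 226.  86.  83.] [[0.445, -0.091, 0.007], [0.484, -0.049, 0.009], [0.523, -0.011, 0.01]] [array([ 0.4844, -0.0511]), np.float64(5.9651), np.float64(0.0838), np.float64(0.0785)]
  enc ((484.23480224609375, -52.11606979370117), 45.782081604003906) False
can_mark 0.85 [233.  96.  97. 100.] [[0.438, 0.039, 0.007], [0.477, 0.08, 0.009], [0.517, 0.118, 0.01]] [array([0.4773, 0.0791]), np.float64(-52.7634), np.float64(0.0824), np.float64(0.0786)]
  enc ((477.0351257324219, 78.54985046386719), 44.84610366821289) False
pad 238 [[0.5802, -0.0539, 0.0516], [0.5834, -0.0428, 0.0681], [0.5948, -0.0359, 0.0699]]
```

View pics/w3.png

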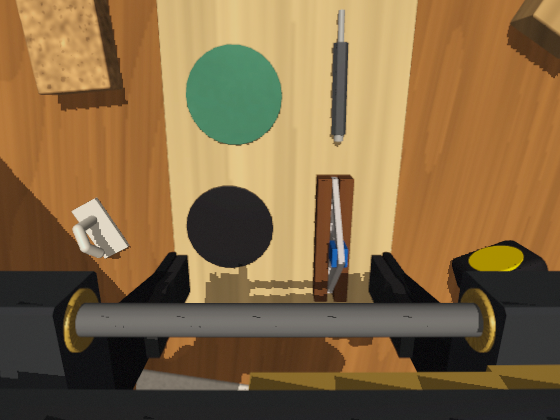

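The black mark is at (230,226) and the green mark at (233,95), both now empty. The punch is at (340,75) with its pin up (+y), and the square stands in the rack with its pad at (337,255).

Run:
```python
from h import *
d=np.load('w3.npz');P=d['P']
Q=P[d['square']];Q=Q[~np.isnan(Q[:,0])]
for a,b in[(.015,.03),(.03,.045),(.045,.06),(.06,.07),(.07,.076),(.076,.085)]:
    q=Q[(Q[:,2]>a)&(Q[:,2]<b)]
    if len(q)>5: print(a,len(q),np.round(np.percentile(q[:,:2],[5,50,95],axis=0),4).tolist())
# surrounding all points: rack top
A=P.reshape(-1,3);A=A[~np.isnan(A[:,0])]
m=(abs(A[:,0]-.588)<.04)&(abs(A[:,1]+.043)<.085)&(A[:,2]>.02)&(A[:,2]<.034)
q=A[m];print('rack',len(q),np.median(q[:,2]),cv2.minAreaRect(q[:,:2].astype('f4')*1000))
q=Q[(Q[:,2]>.02)]
th=np.radians(7); n=np.array([np.cos(th),np.sin(th)]); t=np.array([-np.sin(th),np.cos(th)])
s=(q[:,:2]-[.588,-.043])@t; w=(q[:,:2]-[.588,-.043])@n
for a in np.arange(-.06,.06,.012):
    k=(s>a)&(s<a+.012)
    if k.sum()>3: print(round(a+.006,3),k.sum(),np.round(np.percentile(w[k],[5,50,95])*1000,1),np.round(np.percentile(q[k,2],[50,95]),3))
Q=P[d['punch']];Q=Q[~np.isnan(Q[:,0])];q=Q[Q[:,2]>.014];print('punch top',len(q),[np.round(v,4) for v in ax(q[:,:2])],np.percentile(Q[:,2],[50,95]))
```

```text
0.015 387 [[0.5787, -0.0983], [0.5846, -0.0284], [0.6029, 0.0135]]
0.03 242 [[0.5807, -0.0897], [0.5839, -0.0105], [0.5933, 0.0023]]
0.045 292 [[0.5807, -0.0746], [0.5842, -0.0294], [0.5923, -0.0132]]
0.06 358 [[0.581, -0.0608], [0.5855, -0.0408], [0.5938, -0.028]]
0.07 93 [[0.5846, -0.0538], [0.5869, -0.0409], [0.5901, -0.0366]]
0.076 44 [[0.5856, -0.0485], [0.5878, -0.0443], [0.5899, -0.0419]]
rack 3333 0.027617631781033658 ((588.1968383789062, -47.61793518066406), (34.50088882446289, 130.21527099609375), 6.885261058807373)
-0.054 41 [-3.2 -1.5  3.1] [0.028 0.034]
-0.042 68 [-3.  -2.5  6.9] [0.034 0.046]
-0.03 89 [-3.1 -2.4 14.7] [0.044 0.056]
-0.018 72 [-4.  -1.6 15.2] [0.061 0.07 ]
-0.006 224 [-7.4 -2.9  6.1] [0.069 0.079]
0.006 347 [-7.2 -2.2  5.9] [0.067 0.075]
0.018 182 [-3.7 -1.3  5.3] [0.055 0.064]
0.03 143 [-2.9 -1.7  1.9] [0.045 0.052]
0.042 120 [-2.9 -1.   2.1] [0.034 0.041]
0.054 98 [-4.3 -0.8  3.3] [0.025 0.029]
punch top 1284 [array([0.5712, 0.1049]), np.float64(7.9568), np.float64(0.1069), np.float64(0.011)] [0.01635283 0.01855281]
```

Emit:
step_arm(rows=[[0.02,-0.016,0,0,0,0],[0.02,-0.016,0,0,0,0],[0.018,-0.014,-0.02,0,0,0],[0,0,-0.04,0,0,0],[0,0,-0.04,0,0,0],[0,0,-0.03,0,0,0],[0,0,0,0,0,0],[0,0,0,0,0,0]], jaw=0.045)

```text
time: 19.4
position: [0.5885, -0.0457, 0.2595]
tool_rot: [0.663, 0.749, 0.0, 0.001]
ft_force: [0.4, -0.2, 0.3]
grip_width: 0.0449
grip_force: 0.0
```

Run:
```python
from h import *
st()
c,P=shot('wrist'); cv2.imwrite('pics/w4.png',c['pixels'])
hsv=cv2.cvtColor(c['pixels'],cv2.COLOR_BGR2HSV)
m=(hsv[...,0]>100)&(hsv[...,0]<125)&(hsv[...,1]>120)&(abs(P[...,0]-.588)<.03)&(abs(P[...,1]+.045)<.04)
q=P[m]; print('pad',len(q),np.round(np.percentile(q,[2,50,98],axis=0),4).tolist())
A=P.reshape(-1,3)
q=A[(abs(A[:,0]-.588)<.02)&(abs(A[:,1]+.045)<.03)&(A[:,2]>.073)&(A[:,2]<.085)];print('apex',len(q),np.round(np.percentile(q,[2,50,98],axis=0),4).tolist())
```

```text
t 19.4 pos [ 0.5885 -0.0457  0.2595] yaw_closing 6.95 tz [ 0.002 -0.    -1.   ] F [ 0.4 -0.2  0.3] w 0.0449 0.0 q [-0.27  0.68  1.64  0.    0.82 -0.39]
pad 710 [[0.5811, -0.0538, 0.0491], [0.5883, -0.0415, 0.0683], [0.5957, -0.0356, 0.0699]]
apex 243 [[0.5855, -0.0515, 0.0732], [0.588, -0.0433, 0.0766], [0.5905, -0.0387, 0.0798]]
```

View pics/w4.png

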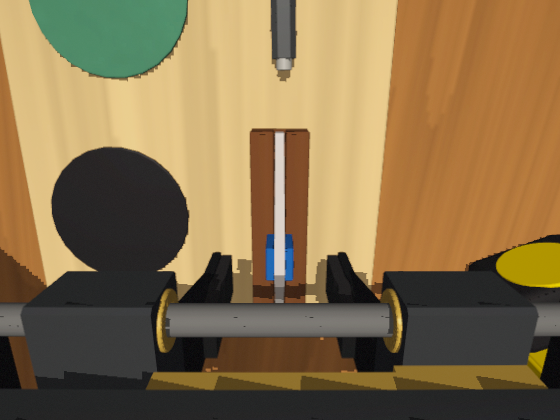

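The plate runs vertically at column 280, midway between the fingers and parallel to them, so I go down and grip.

Emit:
step_arm(rows=[[0,0.001,-0.02,0,0,0],[0,0,-0.012,0,0,0],[0,0,-0.006,0,0,0],[0,0,0,0,0,0],[0,0,0,0,0,0]])

```text
time: 20.08
position: [0.5882, -0.0447, 0.221]
tool_rot: [0.663, 0.749, 0.0, 0.0]
ft_force: [-0.1, -0.4, -0.2]
grip_width: 0.0452
grip_force: 0.0
```

Emit:
step_arm(rows=[[0,0,0,0,0,0],[0,0,0,0,0,0],[0,0,0,0,0,0],[0,0,0,0,0,0],[0,0,0,0,0,0]], jaw=0.005, squeeze=55)

```text
time: 20.7
position: [0.588, -0.0447, 0.2206]
tool_rot: [0.663, 0.749, -0.0, 0.0]
ft_force: [-1.2, 0.5, 0.7]
grip_width: 0.0134
grip_force: 54.9
```

Emit:
step_arm(rows=[[0,0,0.01,0,0,0],[0,0,0.03,0,0,0],[0,0,0.04,0,0,0],[-0.006,-0.025,0.04,0,0,0],[-0.008,-0.045,0.01,0,0,0],[-0.009,-0.05,0,0,0,0],[-0.009,-0.05,0,0,0,0],[-0.009,-0.05,0,0,0,0],[-0.009,-0.05,0,0,0,0],[-0.009,-0.05,0,0,0,0],[-0.009,-0.04,0,0,0,0],[0,-0.015,0,0,0,0]])

```text
time: 22.2
position: [0.5189, -0.422, 0.3509]
tool_rot: [0.664, 0.748, -0.0, 0.0]
ft_force: [0.1, 0.2, -0.3]
grip_width: 0.0137
grip_force: 54.9
```

Emit:
step_arm(rows=[[0,0,0,0,0,0],[0,0,0,0,0,0]])

```text
time: 22.45
position: [0.5203, -0.4179, 0.3504]
tool_rot: [0.662, 0.749, 0.0, -0.001]
ft_force: [-0.0, 0.6, -1.4]
grip_width: 0.0137
grip_force: 54.9
```

Run:
```python
from h import *
st()
c,P=shot('wrist'); cv2.imwrite('pics/w5.png',c['pixels']); reg={}
for l in ['clip','tray','square']:
    for r in cut_out(l,'wrist')[:2]:
        if r['confidence']<.3: continue
        reg.setdefault(l,r['region'])
        Q=P[r['region']];Q=Q[~np.isnan(Q[:,0])]
        print(l,round(r['confidence'],2),np.round(r['extent']),np.round(np.percentile(Q,[2,50,98],axis=0),3).tolist(),cv2.minAreaRect(Q[:,:2].astype('f4')*1000))
hsv=cv2.cvtColor(c['pixels'],cv2.COLOR_BGR2HSV)
A=np.nan_to_num(P)
m=((hsv[...,0]<5)|(hsv[...,0]>174))&(hsv[...,1]>150)&(abs(A[...,0]-.452)<.05)&(abs(A[...,1]+.333)<.06)&(A[...,2]>.02)
q=P[m]; print('jaws',len(q),np.round(np.percentile(q,[2,50,98],axis=0),4).tolist(),cv2.minAreaRect(q[:,:2].astype('f4')*1000))
np.savez('w5.npz',P=P,px=c['pixels'],**reg)
```

```text
t 22.45 pos [ 0.5203 -0.4179  0.3504] yaw_closing 7.02 tz [-0.001  0.002 -1.   ] F [-0.   0.6 -1.4] w 0.0137 54.9 q [-0.84  0.64  1.37  0.    1.13 -0.97]
clip 0.96 [208.  82.  80. 161.] [[0.425, -0.392, 0.012], [0.452, -0.33, 0.015], [0.479, -0.277, 0.038]] ((448.9510498046875, -334.8330078125), (61.880760192871094, 123.44625091552734), 0.5893903970718384)
tray 0.6 [372. 107. 171. 214.] [[0.533, -0.414, 0.008], [0.583, -0.33, 0.01], [0.633, -0.262, 0.018]] ((584.3020629882812, -337.37237548828125), (168.82693481445312, 105.72892761230469), 84.70063018798828)
square 0.68 [279. 250.  33. 219.] [[0.511, -0.474, 0.148], [0.516, -0.402, 0.185], [0.526, -0.359, 0.202]] ((526.3175048828125, -477.9979248046875), (13.892311096191406, 242.25294494628906), 6.575681686401367)
square 0.54 [372. 108. 173. 212.] [[0.532, -0.414, 0.008], [0.583, -0.33, 0.01], [0.633, -0.262, 0.018]] ((584.3540649414062, -337.5261535644531), (168.1692657470703, 105.70588684082031), 84.57801055908203)
jaws 2896 [[0.4401, -0.3682, 0.0225], [0.4493, -0.3333, 0.035], [0.4621, -0.3015, 0.0383]] ((449.35125732421875, -334.9515380859375), (26.719316482543945, 69.56831359863281), 0.7910795211791992)
```

View pics/w5.png

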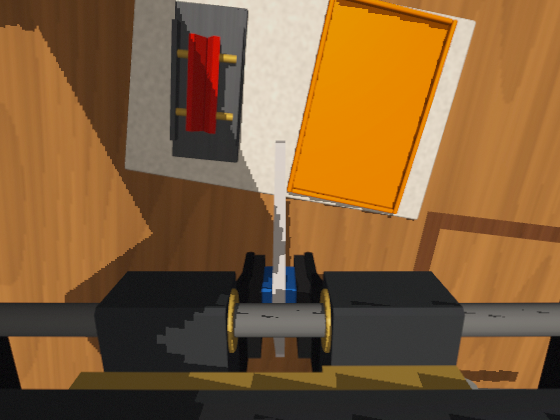

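The clip is at (208,82) with its red jaws at (203,85), and the orange tray at (370,107), turned a few degrees. The square hangs straight in the fingers. Next I fit the clip slot and tray angles.

Run:
```python
from h import *
d=np.load('w5.npz');P=d['P'];A=np.nan_to_num(P)
hsv=cv2.cvtColor(d['px'],cv2.COLOR_BGR2HSV)
red=((hsv[...,0]<5)|(hsv[...,0]>174))&(hsv[...,1]>150)&(abs(A[...,0]-.452)<.05)&(abs(A[...,1]+.333)<.06)
q=A[red]
def slices(q,lab):
    ys=np.arange(q[:,1].min()+.006,q[:,1].max()-.006,.006); r=[]
    for y in ys:
        k=q[abs(q[:,1]-y)<.004]
        if len(k)>8: lo,hi=np.percentile(k[:,0],[3,97]); r.append((y,lo,hi,(lo+hi)/2))
    r=np.array(r)
    for i,nm in((1,'lo'),(2,'hi'),(3,'mid')):
        p=np.polyfit(r[:,0]-r[:,0].mean(),r[:,i],1); print(lab,nm,'yaw',round(np.degrees(np.arctan(-p[0])),2),'x',round(p[1],4),'at y',round(r[:,0].mean(),4))
slices(q[q[:,2]>.03],'jawtop')
for a,b in((.008,.016),(.016,.03),(.03,.036),(.036,.042)): 
    k=q[(q[:,2]>a)&(q[:,2]<b)]; print(a,len(k),np.round(np.percentile(k,[3,50,97],axis=0),4).tolist() if len(k)>5 else '')
B=A[d['clip']]; B=B[B[:,0]>0]; slices(B[(B[:,2]<.02)],'base')
print('ends y',np.round(np.percentile(B[:,1],[.5,99.5]),4),'jaw ends',np.round(np.percentile(q[:,1],[1,99]),4))
T=A[d['tray']];T=T[T[:,0]>0]
ys=T; slices(T,'tray'); print(np.percentile(T[:,2],[5,50,95]), np.median(T[:,:2],0))
# profile across jaws
for y in(-.35,-.335,-.32):
    k=A[(abs(A[...,1]-y)<.003)&(abs(A[...,0]-.45)<.03)]; k=k[np.argsort(k[:,0])]
    print(y,[(round(x*1000),round(np.median(k[abs(k[:,0]-x)<.0015][:,2])*1000) if (abs(k[:,0]-x)<.0015).any() else None) for x in np.arange(.434,.47,.003)])
```

```text
jawtop lo yaw 1.09 x 0.4402 at y -0.3368
jawtop hi yaw 1.13 x 0.4621 at y -0.3368
jawtop mid yaw 1.11 x 0.4511 at y -0.3368
0.008 44 [[0.4337, -0.3726, 0.0128], [0.4349, -0.3313, 0.0138], [0.4594, -0.2975, 0.0154]]
0.016 787 [[0.4476, -0.3672, 0.0204], [0.4501, -0.3323, 0.0269], [0.4542, -0.3021, 0.0298]]
0.03 1106 [[0.4399, -0.3671, 0.0303], [0.4472, -0.3347, 0.0343], [0.4621, -0.3021, 0.0359]]
0.036 1020 [[0.4405, -0.3674, 0.0361], [0.4455, -0.3325, 0.037], [0.4619, -0.3023, 0.0386]]
base lo yaw 1.02 x 0.4274 at y -0.3368
base hi yaw 1.07 x 0.4789 at y -0.3368
base mid yaw 1.05 x 0.4532 at y -0.3368
ends y [-0.3939 -0.2756] jaw ends [-0.3692 -0.3008]
tray lo yaw -4.62 x 0.5345 at y -0.3372
tray hi yaw -4.29 x 0.6285 at y -0.3372
tray mid yaw -4.46 x 0.5815 at y -0.3372
[0.00845771 0.0098014  0.0175284 ] [ 0.58315736 -0.32995194]
-0.35 [(434, 14), (437, None), (440, 36), (443, 37), (446, 34), (449, 29), (452, 26), (455, 31), (458, 37), (461, 35), (464, 14), (467, 13)]
-0.335 [(434, 14), (437, None), (440, 36), (443, 37), (446, 34), (449, 28), (452, 26), (455, 31), (458, 37), (461, 35), (464, 14), (467, 14)]
-0.32 [(434, 14), (437, None), (440, 36), (443, 37), (446, 33), (449, 27), (452, 27), (455, 32), (458, 37), (461, 35), (464, 13), (467, 13)]
```

Emit:
step_arm(rows=[[-0.0132,0.0159,0,0,0,-2],[-0.02,0.024,0,0,0,-2],[-0.02,0.024,0,0,0,-1.9],[-0.016,0.019,-0.02,0,0,0],[0,0,-0.04,0,0,0],[0,0,-0.025,0,0,0],[0,0,0,0,0,0],[0,0,0,0,0,0]])

```text
time: 23.65
position: [0.4513, -0.3369, 0.2664]
tool_rot: [0.7, 0.714, -0.0, 0.001]
ft_force: [0.6, 0.4, -0.6]
grip_width: 0.0133
grip_force: 54.9
```

Run:
```python
from h import *
st()
c,P=shot('wrist'); cv2.imwrite('pics/w6.png',c['pixels']); A=np.nan_to_num(P)
hsv=cv2.cvtColor(c['pixels'],cv2.COLOR_BGR2HSV)
red=((hsv[...,0]<5)|(hsv[...,0]>174))&(hsv[...,1]>150)&(abs(A[...,0]-.452)<.03)&(abs(A[...,1]+.333)<.06)
q=A[red&(A[...,2]>.034)]; print('jaw',np.round(np.percentile(q,[2,50,98],axis=0),4).tolist())
k=A[(abs(A[...,0]-.451)<.006)&(abs(A[...,1]+.335)<.075)&(A[...,2]>.045)&(A[...,2]<.09)]
for s in np.arange(-.33,-.26,.008):
    j=k[abs(k[:,1]-s)<.004]
    if len(j)>4: print(round(s,3),len(j),np.round(np.percentile(j[:,0],[5,50,95]),4),np.round(np.percentile(j[:,2],[5,95]),4))
print('end',k[:,1].max())
```

```text
t 23.65 pos [ 0.4513 -0.3369  0.2664] yaw_closing 1.07 tz [ 0.001 -0.001 -1.   ] F [ 0.6  0.4 -0.6] w 0.0133 54.9 q [-0.84  0.64  1.7  -0.    0.79 -0.86]
jaw [[0.4395, -0.3537, 0.0342], [0.4554, -0.3249, 0.0364], [0.4616, -0.3002, 0.0384]]
-0.306 16 [0.4481 0.4498 0.452 ] [0.0888 0.09  ]
-0.298 237 [0.4481 0.4503 0.4526] [0.0818 0.0893]
-0.29 229 [0.4479 0.4502 0.4525] [0.0735 0.0815]
-0.282 197 [0.4481 0.4501 0.4524] [0.0664 0.0733]
-0.274 50 [0.448  0.4502 0.4524] [0.0553 0.0671]
end -0.27679134358291946
```

View pics/w6.png

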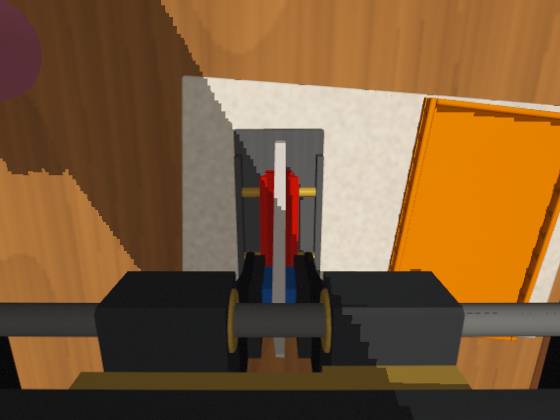

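The plate (column 280) lies centred over the red jaws and parallel to them. I shift 2 mm in +y and press down.

Emit:
step_arm(rows=[[0,0.0022,-0.01,0,0,0],[0,0,-0.01,0,0,0],[0,0,-0.004,0,0,0],[0,0,-0.003,0,0,0],[0,0,0,0,0,0]])

```text
time: 24.32
position: [0.4508, -0.3346, 0.2385]
tool_rot: [0.701, 0.714, -0.0, -0.0]
ft_force: [-0.4, -0.3, -0.7]
grip_width: 0.0131
grip_force: 54.9
```

Emit:
step_arm(rows=[[0,0,-0.004,0,0,0],[0,0,-0.004,0,0,0],[0,0,-0.003,0,0,0],[0,0,0,0,0,0]])

```text
time: 24.82
position: [0.4508, -0.3348, 0.2272]
tool_rot: [0.701, 0.714, -0.0, 0.0]
ft_force: [0.5, -1.0, -0.9]
grip_width: 0.0135
grip_force: 54.9
```

Emit:
step_arm(rows=[[0,0,-0.001,0,0,0],[0,0,-0.001,0,0,0],[0,0,0,0,0,0]])

```text
time: 25.2
position: [0.4508, -0.3346, 0.2255]
tool_rot: [0.701, 0.714, -0.0, 0.0]
ft_force: [0.1, -0.9, 1.9]
grip_width: 0.0137
grip_force: 54.9
```

Run:
```python
from h import *
st()
c,P=shot('wrist'); cv2.imwrite('pics/w7.png',cv2.resize(c['pixels'][100:320,180:380],None,fx=2.7,fy=2.7)); A=np.nan_to_num(P)
hsv=cv2.cvtColor(c['pixels'],cv2.COLOR_BGR2HSV)
red=((hsv[...,0]<5)|(hsv[...,0]>174))&(hsv[...,1]>150)&(abs(A[...,0]-.452)<.03)&(abs(A[...,1]+.333)<.06)
q=A[red]; print('jaw',np.round(np.percentile(q,[2,50,98],axis=0),4).tolist())
k=A[(abs(A[...,0]-.451)<.006)&(abs(A[...,1]+.335)<.075)&(A[...,2]>.016)&(A[...,2]<.09)&~red]
for s in np.arange(-.33,-.26,.008):
    j=k[abs(k[:,1]-s)<.004]
    if len(j)>4: print(round(s,3),len(j),np.round(np.percentile(j[:,0],[5,50,95]),4),np.round(np.percentile(j[:,2],[5,95]),4))
```

```text
t 25.2 pos [ 0.4508 -0.3346  0.2255] yaw_closing 1.05 tz [ 0. -0. -1.] F [ 0.1 -0.9  1.9] w 0.0137 54.9 q [-0.84  0.71  1.73 -0.    0.71 -0.86]
jaw [[0.4375, -0.3344, 0.0152], [0.4538, -0.3132, 0.0343], [0.4635, -0.2996, 0.0383]]
-0.33 742 [0.4454 0.4527 0.4565] [0.0536 0.078 ]
-0.322 416 [0.4474 0.4502 0.4564] [0.0583 0.0754]
-0.314 326 [0.4475 0.45   0.4521] [0.0587 0.0671]
-0.306 303 [0.4474 0.4499 0.4528] [0.0292 0.0588]
-0.298 275 [0.4471 0.4497 0.452 ] [0.0421 0.051 ]
-0.29 227 [0.4473 0.4496 0.4519] [0.035  0.0429]
-0.282 213 [0.4471 0.4495 0.4518] [0.0275 0.0352]
-0.274 106 [0.447  0.4493 0.4517] [0.0188 0.0272]
```

View pics/w7.png

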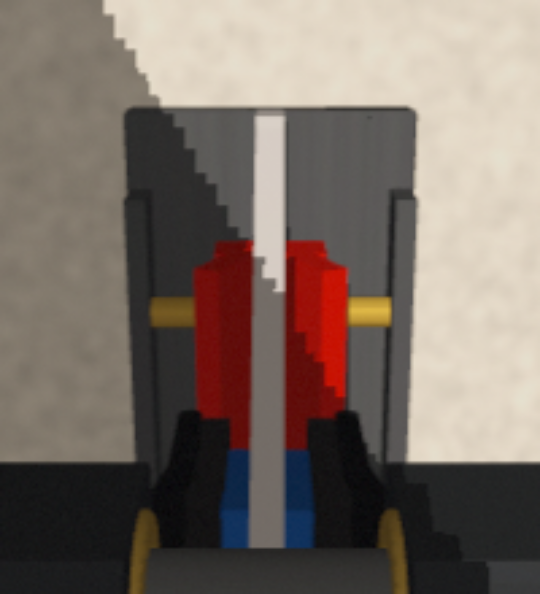

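The plate is between the parted jaws (crop 268,300). I keep pressing until it reaches the floor.

Emit:
step_arm(rows=[[0,0,-0.001,0,0,0],[0,0,0,0,0,0],[0,0,0,0,0,0]])

```text
time: 25.62
position: [0.4508, -0.3346, 0.2246]
tool_rot: [0.701, 0.713, 0.0, 0.0]
ft_force: [0.2, -0.9, 3.1]
grip_width: 0.0134
grip_force: 54.9
```

Emit:
step_arm(rows=[[0,0,-0.001,0,0,0],[0,0,0,0,0,0],[0,0,0,0,0,0]])

```text
time: 26.0
position: [0.4508, -0.3345, 0.2245]
tool_rot: [0.701, 0.714, -0.0, 0.0]
ft_force: [-1.0, 0.8, 8.2]
grip_width: 0.0134
grip_force: 54.9
```

Emit:
step_arm(rows=[[0,0,-0.0007,0,0,0],[0,0,0,0,0,0],[0,0,0,0,0,0]])

```text
time: 26.38
position: [0.4508, -0.3345, 0.2245]
tool_rot: [0.701, 0.714, -0.0, 0.0]
ft_force: [-1.5, 2.3, 12.6]
grip_width: 0.0134
grip_force: 54.9
```

Emit:
step_arm(rows=[[0,0,-0.001,0,0,0],[0,0,-0.001,0,0,0],[0,0,0,0,0,0],[0,0,0,0,0,0]])

```text
time: 26.88
position: [0.4509, -0.3344, 0.2245]
tool_rot: [0.701, 0.714, -0.0, 0.001]
ft_force: [-2.9, 3.2, 26.7]
grip_width: 0.0133
grip_force: 54.9
```

Emit:
step_arm(rows=[[0,0,0.003,0,0,0],[0,0,0,0,0,0]])

```text
time: 27.12
position: [0.4508, -0.3345, 0.2245]
tool_rot: [0.701, 0.714, -0.0, 0.0]
ft_force: [-1.1, 0.0, 8.9]
grip_width: 0.0135
grip_force: 54.9
```

Emit:
step_arm(rows=[[0,0,0,0,0,0],[0,0,0,0,0,0],[0,0,0,0,0,0],[0,0,0.03,0,0,0],[0,0,0.04,0,0,0],[0,0,0.04,0,0,0],[0,0,0.02,0,0,0],[0.005,-0.03,0,0,0,0],[0.005,-0.05,0,0,0,0],[0,0,0,0,0,0],[0,0,0,0,0,0]], jaw=0.045)

```text
time: 28.5
position: [0.4603, -0.414, 0.353]
tool_rot: [0.701, 0.713, 0.0, -0.001]
ft_force: [-0.1, 0.3, -0.9]
grip_width: 0.0446
grip_force: 0.0
```

Run:
```python
from h import *
st()
c,P=shot('wrist'); cv2.imwrite('pics/w8.png',c['pixels']); A=np.nan_to_num(P)
k=A[(abs(A[...,0]-.451)<.02)&(abs(A[...,1]+.335)<.09)&(A[...,2]>.042)&(A[...,2]<.1)]
print('apex z',np.percentile(k[:,2],99.5),len(k),'apex y',np.round(np.percentile(k[k[:,2]>.076][:,:2],[5,50,95],axis=0),4).tolist())
hsv=cv2.cvtColor(c['pixels'],cv2.COLOR_BGR2HSV)
red=((hsv[...,0]<5)|(hsv[...,0]>174))&(hsv[...,1]>150)&(abs(A[...,0]-.452)<.03)&(abs(A[...,1]+.333)<.06)
print('jaw y',np.percentile(A[red][:,1],[1,99]))
k=A[(abs(A[...,0]-.4505)<.0025)&(abs(A[...,1]+.335)<.09)&(A[...,2]>.0165)&(A[...,2]<.1)&~red]
print('plate y ends',np.percentile(k[:,1],[.5,99.5]))
t=np.polyfit(k[k[:,1]>-.31][:,1],k[k[:,1]>-.31][:,2],1);print(t)
```

```text
t 28.5 pos [ 0.4603 -0.414   0.353 ] yaw_closing 1.01 tz [-0.001  0.003 -1.   ] F [-0.1  0.3 -0.9] w 0.0446 0.0 q [-0.91  0.58  1.5   0.    1.07 -0.93]
apex z 0.08370329970257799 1184 apex y [[0.4489, -0.3424], [0.4509, -0.3353], [0.4529, -0.3284]]
jaw y [-0.36958848 -0.30049876]
plate y ends [-0.39480906 -0.27514858]
[-0.91143169 -0.22810486]
```

View pics/w8.png

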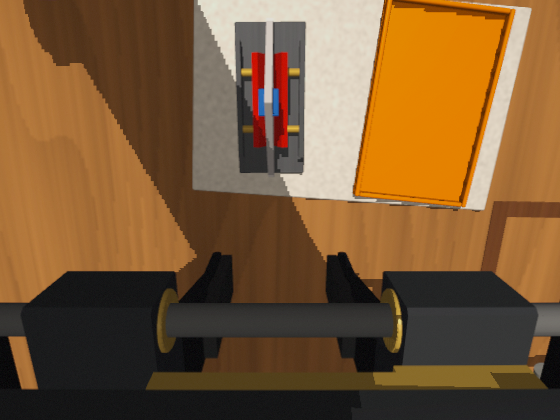

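The square is home: apex at z 0.0837, so its edge is at the 0.0137 floor. It is centred on the jaws at (270,100). Next is the punch.

Emit:
step_arm(rows=[[0.008,0.03,0,0,0,1],[0.011,0.05,0,0,0,1],[0.011,0.05,0,0,0,1],[0.011,0.05,0,0,0,1],[0.011,0.05,0,0,0,1],[0.011,0.05,0,0,0,1],[0.011,0.05,0,0,0,1],[0.011,0.05,0,0,0,0],[0.011,0.05,0,0,0,0],[0.011,0.05,-0.02,0,0,0],[0.005,0.029,-0.03,0,0,0],[0,0,-0.02,0,0,0]])

```text
time: 30.05
position: [0.5712, 0.0979, 0.2827]
tool_rot: [0.654, 0.757, -0.001, -0.001]
ft_force: [0.2, -0.8, 0.6]
grip_width: 0.0449
grip_force: 0.0
```

Emit:
step_arm(rows=[[0,0,0,0,0,0],[0,0,0,0,0,0]])

```text
time: 30.3
position: [0.5726, 0.0946, 0.2845]
tool_rot: [0.656, 0.755, 0.0, 0.0]
ft_force: [0.7, -0.3, 0.3]
grip_width: 0.0451
grip_force: 0.0
```

Run:
```python
from h import *
st()
c,P=shot('wrist'); cv2.imwrite('pics/w9.png',c['pixels']); A=np.nan_to_num(P)
for r in cut_out('punch','wrist')[:2]:
    Q=A[r['region']];Q=Q[Q[:,0]>0]; print(r['confidence'],np.round(r['extent']),np.round(np.percentile(Q,[1,50,99],axis=0),4).tolist(),[np.round(v,4) for v in ax(Q[Q[:,2]>.01][:,:2])])
    k=Q[(Q[:,2]>.013)&(Q[:,1]<.135)];p=np.polyfit(k[:,1]-.095,k[:,0],1);print('x at y=.095',p[1],'yaw',np.degrees(np.arctan(-p[0])))
```

```text
t 30.3 pos [0.5726 0.0946 0.2845] yaw_closing 8.05 tz [ 0.  0. -1.] F [ 0.7 -0.3  0.3] w 0.0451 0.0 q [-0.03  0.63  1.65  0.    0.86 -0.17]
0.84 [280. 197.  18. 156.] [[0.5616, 0.0521, 0.0113], [0.5715, 0.1038, 0.0165], [0.5833, 0.1591, 0.019]] [array([0.5713, 0.1056]), np.float64(8.2132), np.float64(0.1079), np.float64(0.0131)]
x at y=.095 0.5727632615272806 yaw 7.986185038442334
```

View pics/w9.png

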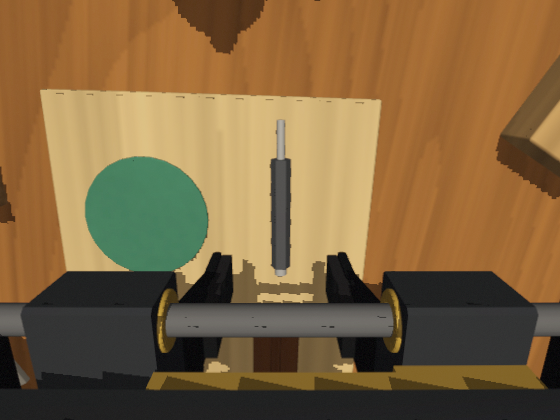

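The punch lies along column 281, midway between the fingers, so I go down and grip.

Emit:
step_arm(rows=[[0,0,-0.04,0,0,0],[0,0,-0.03,0,0,0],[0,0,-0.015,0,0,0],[0,0,-0.006,0,0,0],[0,0,-0.003,0,0,0],[0,0,0,0,0,0],[0,0,0,0,0,0]])

```text
time: 31.28
position: [0.5731, 0.0945, 0.1906]
tool_rot: [0.656, 0.755, 0.0, 0.001]
ft_force: [0.1, 0.3, 0.4]
grip_width: 0.0451
grip_force: 0.0
```

Emit:
step_arm(rows=[[0,0,0,0,0,0],[0,0,0,0,0,0],[0,0,0,0,0,0],[0,0,0,0,0,0],[0,0,0,0,0,0]], jaw=0.002, squeeze=30)

```text
time: 31.9
position: [0.5728, 0.0944, 0.1899]
tool_rot: [0.656, 0.755, 0.0, 0.0]
ft_force: [-0.4, -0.3, 0.2]
grip_width: 0.0119
grip_force: 30.0
```

Emit:
step_arm(rows=[[0,0,0.02,0,0,0],[0,0,0.04,0,0,0],[0,-0.022,0.04,0,0,-1.5],[0.001,-0.045,0,0,0,-2],[0.001,-0.05,0,0,0,-2],[0.001,-0.05,0,0,0,-2],[0.001,-0.05,0,0,0,-2],[0.001,-0.05,0,0,0,-2],[0.001,-0.05,0,0,0,-1],[0.001,-0.05,0,0,0,0],[0.001,-0.05,0,0,0,0],[0.001,-0.025,0,0,0,0]])

```text
time: 33.4
position: [0.5813, -0.3506, 0.2895]
tool_rot: [0.735, 0.678, -0.0, 0.0]
ft_force: [-0.1, -0.2, -0.4]
grip_width: 0.0126
grip_force: 30.0
```

Emit:
step_arm(rows=[[0,0,-0.03,0,0,0],[0,0,-0.03,0,0,0],[0,0,-0.015,0,0,0],[0,0,0,0,0,0]])

```text
time: 33.9
position: [0.5814, -0.3471, 0.2135]
tool_rot: [0.734, 0.679, -0.0, -0.002]
ft_force: [-0.2, -0.4, -0.9]
grip_width: 0.0122
grip_force: 30.0
```

Run:
```python
from h import *
st()
c,P=shot('wrist'); cv2.imwrite('pics/w10.png',c['pixels'])
A=np.nan_to_num(P); r=cut_out('tray','wrist')
if r:
    T=A[r[0]['region']];T=T[T[:,0]>0]; print(r[0]['confidence'],np.round(np.percentile(T,[1,50,99],axis=0),4).tolist())
```

```text
t 33.9 pos [ 0.5814 -0.3471  0.2135] yaw_closing -4.45 tz [-0.002  0.002 -1.   ] F [-0.2 -0.4 -0.9] w 0.0122 30.0 q [-0.7   0.83  1.42 -0.    0.9  -0.63]
0.9 [[0.5357, -0.4142, 0.0083], [0.588, -0.2988, 0.0099], [0.6351, -0.2574, 0.0185]]
```

View pics/w10.png

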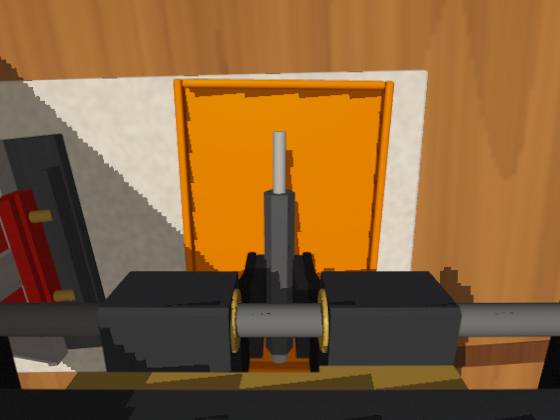

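The punch at column 280 lies along the tray, centred between its walls (columns 185 and 385), so I lower it.

Emit:
step_arm(rows=[[0,0,-0.01,0,0,0],[0,0,-0.006,0,0,0],[0,0,-0.003,0,0,0],[0,0,-0.001,0,0,0],[0,0,0,0,0,0],[0,0,0,0,0,0]])

```text
time: 34.75
position: [0.5818, -0.3477, 0.1951]
tool_rot: [0.734, 0.679, 0.0, 0.0]
ft_force: [0.1, 0.2, -0.4]
grip_width: 0.012
grip_force: 30.0
```

Emit:
step_arm(rows=[[0,0,-0.001,0,0,0],[0,0,0,0,0,0],[0,0,0,0,0,0]])

```text
time: 35.12
position: [0.5818, -0.3476, 0.1939]
tool_rot: [0.734, 0.679, 0.0, 0.0]
ft_force: [0.3, 0.0, -0.4]
grip_width: 0.012
grip_force: 30.0
```

Emit:
step_arm(rows=[[0,0,-0.001,0,0,0],[0,0,0,0,0,0],[0,0,0,0,0,0]])

```text
time: 35.5
position: [0.5818, -0.3476, 0.1939]
tool_rot: [0.734, 0.679, -0.0, 0.0]
ft_force: [-1.2, 0.7, 5.4]
grip_width: 0.0121
grip_force: 30.0
```

Emit:
step_arm(rows=[[0,0,-0.0007,0,0,0],[0,0,0,0,0,0],[0,0,0,0,0,0]])

```text
time: 35.88
position: [0.5818, -0.3475, 0.1938]
tool_rot: [0.734, 0.679, -0.0, 0.0]
ft_force: [-2.2, 1.2, 8.5]
grip_width: 0.0119
grip_force: 30.0
```

Emit:
step_arm(rows=[[0,0,0.0005,0,0,0],[0,0,0,0,0,0],[0,0,0,0,0,0],[0,0,0.03,0,0,0],[0,0,0.05,0,0,0],[0,0,0.06,0,0,0],[0,-0.04,0.05,0,0,0],[0,-0.03,0,0,0,0],[0,0,0,0,0,0],[0,0,0,0,0,0]], jaw=0.035)

```text
time: 37.12
position: [0.5814, -0.4159, 0.38]
tool_rot: [0.734, 0.679, 0.0, -0.002]
ft_force: [0.7, -0.2, -0.0]
grip_width: 0.0346
grip_force: 0.0
```

Run:
```python
from h import *
st()
c,P=shot('wrist'); cv2.imwrite('pics/w11.png',c['pixels'])
A=np.nan_to_num(P)
for l in ['punch','square','tray']:
  for r in cut_out(l,'wrist')[:1]:
    T=A[r['region']];T=T[T[:,0]>0]; print(l,r['confidence'],np.round(np.percentile(T,[1,50,99],axis=0),4).tolist(),[np.round(v,4) for v in ax(T[:,:2])])
```

```text
t 37.12 pos [ 0.5814 -0.4159  0.38  ] yaw_closing -4.47 tz [-0.002  0.003 -1.   ] F [ 0.7 -0.2 -0. ] w 0.0346 0.0 q [-0.78  0.68  1.2   0.    1.26 -0.7 ]
punch 0.91 [[0.5724, -0.3902, 0.0093], [0.5821, -0.3414, 0.0203], [0.5897, -0.2835, 0.0231]] [array([ 0.5821, -0.3369]), np.float64(-4.7443), np.float64(0.1072), np.float64(0.0133)]
square 0.67 [[0.4469, -0.3927, 0.0155], [0.4526, -0.3331, 0.0472], [0.4581, -0.2769, 0.0819]] [array([ 0.4531, -0.3348]), np.float64(1.6818), np.float64(0.1159), np.float64(0.0097)]
tray 0.76 [[0.531, -0.4167, 0.0078], [0.5832, -0.3284, 0.0098], [0.6339, -0.2588, 0.0186]] [array([ 0.5821, -0.3379]), np.float64(-5.0555), np.float64(0.1563), np.float64(0.0952)]
```

View pics/w11.png

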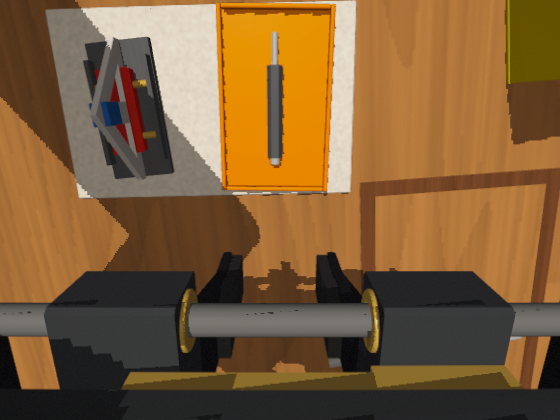

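The punch lies flat in the tray at (275,110) and the square stands in the clip at (120,110). Now the mug goes back.

Emit:
step_arm(rows=[[-0.003,0.03,0.01,0,0,1],[-0.006,0.055,0,0,0,1],[-0.006,0.055,0,0,0,1],[-0.006,0.055,0,0,0,1],[-0.006,0.055,0,0,0,1],[-0.006,0.055,0,0,0,1],[-0.006,0.055,0,0,0,1],[-0.006,0.055,0,0,0,1],[-0.006,0.055,0,0,0,1],[-0.006,0.055,0,0,0,1],[-0.006,0.055,0,0,0,1],[-0.006,0.055,0,0,0,0.5]], jaw=0.087)

```text
time: 38.83
position: [0.512, 0.2207, 0.3916]
tool_rot: [0.662, 0.75, 0.0, 0.0]
ft_force: [0.2, 0.2, -1.3]
grip_width: 0.087
grip_force: 0.0
```

Emit:
step_arm(rows=[[-0.006,0.045,0,0,0,0],[-0.002,0.02,0,0,0,0],[0,0,0,0,0,0],[0,0,0,0,0,0]])

```text
time: 39.33
position: [0.5049, 0.2823, 0.3913]
tool_rot: [0.663, 0.749, -0.0, 0.0]
ft_force: [-0.2, -0.3, 0.5]
grip_width: 0.0868
grip_force: 0.0
```

Run:
```python
from h import *
st()
c,P=shot('wrist'); cv2.imwrite('pics/w12.png',c['pixels']); Q=P.reshape(-1,3)
def box(x0,x1,y0,y1,z0,z1): return Q[(Q[:,0]>x0)&(Q[:,0]<x1)&(Q[:,1]>y0)&(Q[:,1]<y1)&(Q[:,2]>z0)&(Q[:,2]<z1)]
for nm,b in [('mug rim',(.44,.57,.24,.322,.092,.104)),('handle',(.44,.57,.323,.35,.02,.12)),('can cap',(.44,.57,.36,.46,.155,.18)),('can body',(.44,.57,.36,.46,.03,.12))]:
    q=box(*b)
    if len(q)>10: print(nm,len(q),np.round(np.median(q,0),4),np.round(fitcirc(q[:,:2]),4),np.round(np.percentile(q[:,:2],[1,99],axis=0),3).tolist())
```

```text
t 39.33 pos [0.5049 0.2823 0.3913] yaw_closing 7.0 tz [-0.    -0.001 -1.   ] F [-0.2 -0.3  0.5] w 0.0868 0.0 q [ 0.32  0.48  1.57 -0.    1.1   0.2 ]
mug rim 1472 [0.5012 0.2935 0.0984] [0.5032 0.2861 0.0282] [[0.474, 0.258], [0.533, 0.316]]
handle 294 [0.4973 0.3332 0.0779] [0.4972 0.3329 0.0056] [[0.493, 0.323], [0.502, 0.342]]
can cap 3725 [0.5045 0.4    0.1636] [0.5044 0.3993 0.0119] [[0.485, 0.386], [0.523, 0.412]]
can body 377 [0.498  0.3809 0.0887] [0.5037 0.405  0.0258] [[0.48, 0.379], [0.519, 0.394]]
```

Both stand where I left them. I pick up the mug.

Emit:
step_arm(rows=[[-0.001,0.0035,-0.04,0,0,0],[0,0,-0.04,0,0,0],[0,0,-0.03,0,0,0],[0,0,-0.016,0,0,0],[0,0,-0.005,0,0,0],[0,0,0,0,0,0],[0,0,0,0,0,0]])

```text
time: 40.25
position: [0.5043, 0.287, 0.2616]
tool_rot: [0.662, 0.749, 0.001, 0.001]
ft_force: [-0.0, -0.0, 0.5]
grip_width: 0.087
grip_force: 0.0
```

Emit:
step_arm(rows=[[0,0,0,0,0,0],[0,0,0,0,0,0],[0,0,0,0,0,0],[0,0,0,0,0,0],[0,0,0,0,0,0]], jaw=0.05, squeeze=30)

```text
time: 40.88
position: [0.5039, 0.287, 0.2606]
tool_rot: [0.662, 0.749, 0.0, 0.0]
ft_force: [-0.1, -0.9, 0.8]
grip_width: 0.0601
grip_force: 30.0
```

Emit:
step_arm(rows=[[0,0,0.02,0,0,0],[0,0,0.04,0,0,0],[-0.002,-0.026,0,0,0,0],[-0.002,-0.04,0,0,0,0],[-0.003,-0.04,0,0,0,0],[-0.003,-0.04,0,0,0,0],[-0.002,-0.04,0,0,0,0],[-0.002,-0.04,0,0,0,0],[-0.002,-0.04,0,0,0,0],[-0.002,-0.04,0,0,0,0],[-0.001,-0.032,0,0,0,0],[0,0,0,0,0,0]])

```text
time: 42.38
position: [0.4847, -0.0531, 0.3199]
tool_rot: [0.664, 0.748, -0.0, -0.0]
ft_force: [0.2, 0.8, -5.1]
grip_width: 0.0597
grip_force: 30.0
```

Emit:
step_arm(rows=[[0,0,-0.03,0,0,0],[0,0,-0.015,0,0,0],[0,0,-0.006,0,0,0],[0,0,-0.002,0,0,0],[0,0,0,0,0,0],[0,0,0,0,0,0]])

```text
time: 43.12
position: [0.485, -0.051, 0.268]
tool_rot: [0.662, 0.749, 0.0, 0.001]
ft_force: [-0.1, 0.3, -4.3]
grip_width: 0.0605
grip_force: 30.0
```

Emit:
step_arm(rows=[[0,0,-0.0015,0,0,0],[0,0,0,0,0,0],[0,0,0,0,0,0]])

```text
time: 43.5
position: [0.4848, -0.0511, 0.266]
tool_rot: [0.662, 0.749, 0.0, 0.0]
ft_force: [0.5, -0.3, -3.6]
grip_width: 0.0602
grip_force: 30.0
```

Emit:
step_arm(rows=[[0,0,-0.0006,0,0,0],[0,0,0,0,0,0],[0,0,0,0,0,0]])

```text
time: 43.88
position: [0.4848, -0.0512, 0.2656]
tool_rot: [0.662, 0.749, -0.0, 0.0]
ft_force: [-0.7, -1.2, 0.6]
grip_width: 0.0599
grip_force: 30.0
```

Emit:
step_arm(rows=[[0,0,-0.0004,0,0,0],[0,0,0,0,0,0]])

```text
time: 44.12
position: [0.4848, -0.0512, 0.2656]
tool_rot: [0.662, 0.749, -0.0, 0.0]
ft_force: [-2.0, -2.1, 5.8]
grip_width: 0.0603
grip_force: 30.0
```

Emit:
step_arm(rows=[[0,0,0,0,0,0],[0,0,0,0,0,0],[0,0,0,0,0,0],[0,0,0.03,0,0,0],[0,0,0.05,0,0,0],[0,0,0.05,0,0,0],[0.002,0.036,0,0,0,0],[0.002,0.05,0,0,0,0],[0.002,0.05,0,0,0,0],[0.002,0.05,0,0,0,0],[0.002,0.05,0,0,0,0],[0.002,0.05,0,0,0,0]], jaw=0.087)

```text
time: 45.62
position: [0.4966, 0.2366, 0.3948]
tool_rot: [0.662, 0.749, -0.0, 0.0]
ft_force: [0.8, 0.3, -0.6]
grip_width: 0.087
grip_force: 0.0
```

Emit:
step_arm(rows=[[0.002,0.05,0,0,0,0],[0.002,0.05,0,0,0,0],[0.002,0.05,0,0,0,0],[0.0016,0.0202,0,0,0,0],[0,0,-0.02,0,0,0],[0,0,0,0,0,0]])

```text
time: 46.38
position: [0.5037, 0.4044, 0.373]
tool_rot: [0.662, 0.749, -0.003, -0.001]
ft_force: [-0.4, -0.4, -0.1]
grip_width: 0.0867
grip_force: 0.0
```

Emit:
step_arm(rows=[[0,0,-0.035,0,0,0],[0,0,-0.035,0,0,0],[0,0,-0.018,0,0,0],[0,0,-0.005,0,0,0],[0,0,0,0,0,0],[0,0,0,0,0,0]])

```text
time: 47.12
position: [0.5049, 0.4053, 0.2834]
tool_rot: [0.662, 0.749, 0.001, 0.0]
ft_force: [0.5, 0.8, 0.2]
grip_width: 0.0867
grip_force: 0.0
```

Emit:
step_arm(rows=[[0,0,0,0,0,0],[0,0,0,0,0,0],[0,0,0,0,0,0],[0,0,0,0,0,0],[0,0,0,0,0,0],[0,0,0,0,0,0]], jaw=0.045, squeeze=25)

```text
time: 47.88
position: [0.5045, 0.4051, 0.282]
tool_rot: [0.662, 0.749, 0.0, 0.0]
ft_force: [-0.1, 0.2, 1.8]
grip_width: 0.0536
grip_force: 25.0
```

Emit:
step_arm(rows=[[0,0,0.02,0,0,0],[0,0,0.04,0,0,0],[-0.002,-0.025,0,0,0,0],[-0.003,-0.04,0,0,0,0],[-0.004,-0.04,0,0,0,0],[-0.004,-0.04,0,0,0,0],[-0.004,-0.04,0,0,0,0],[-0.003,-0.04,0,0,0,0],[-0.003,-0.04,0,0,0,0],[-0.003,-0.04,0,0,0,0],[-0.0015,-0.0216,0,0,0,0],[0,0,0,0,0,0]])

```text
time: 49.38
position: [0.4766, 0.0773, 0.3416]
tool_rot: [0.663, 0.748, -0.0, -0.001]
ft_force: [0.6, 0.2, -3.3]
grip_width: 0.0536
grip_force: 25.0
```

Emit:
step_arm(rows=[[0,0,-0.03,0,0,0],[0,0,-0.015,0,0,0],[0,0,-0.006,0,0,0],[0,0,-0.002,0,0,0],[0,0,0,0,0,0],[0,0,0,0,0,0]])

```text
time: 50.12
position: [0.4771, 0.0786, 0.2895]
tool_rot: [0.662, 0.749, 0.0, 0.0]
ft_force: [0.1, -0.0, -2.7]
grip_width: 0.0533
grip_force: 25.0
```

Emit:
step_arm(rows=[[0,0,-0.0015,0,0,0],[0,0,0,0,0,0],[0,0,0,0,0,0]])

```text
time: 50.5
position: [0.4769, 0.0785, 0.2875]
tool_rot: [0.662, 0.749, 0.0, 0.0]
ft_force: [0.6, -0.1, -3.7]
grip_width: 0.0535
grip_force: 25.0
```

Emit:
step_arm(rows=[[0,0,-0.0008,0,0,0],[0,0,0,0,0,0],[0,0,0,0,0,0]])

```text
time: 50.88
position: [0.4769, 0.0785, 0.2869]
tool_rot: [0.662, 0.749, 0.0, 0.0]
ft_force: [-0.3, 0.8, 1.0]
grip_width: 0.0539
grip_force: 25.0
```

Emit:
step_arm(rows=[[0,0,-0.0004,0,0,0],[0,0,0,0,0,0]])

```text
time: 51.12
position: [0.477, 0.0785, 0.2869]
tool_rot: [0.662, 0.749, 0.0, 0.0]
ft_force: [-0.9, -0.3, 5.9]
grip_width: 0.0532
grip_force: 25.0
```

Emit:
step_arm(rows=[[0,0,0,0,0,0],[0,0,0,0,0,0],[0,0,0,0,0,0],[0,0,0.03,0,0,0],[0,0,0.05,0,0,0],[0,0,0.05,0,0,0],[0,0,0.02,0,0,0],[-0.02,0.03,0,0,0,0],[-0.02,0.04,0,0,0,0],[0,0,0,0,0,0],[0,0,0,0,0,0]], jaw=0.087)

```text
time: 52.5
position: [0.4371, 0.1485, 0.4362]
tool_rot: [0.662, 0.749, 0.0, 0.0]
ft_force: [0.6, 0.5, -0.3]
grip_width: 0.0873
grip_force: 0.0
```

Run:
```python
from h import *
st()
for n in ['top','scene','wrist']:
    c,P=shot(n); cv2.imwrite(f'pics/{n}9.png',c['pixels']); Q=P.reshape(-1,3)
    def box(x0,x1,y0,y1,z0,z1): return Q[(Q[:,0]>x0)&(Q[:,0]<x1)&(Q[:,1]>y0)&(Q[:,1]<y1)&(Q[:,2]>z0)&(Q[:,2]<z1)]
    for nm,b in [('can body',(.4,.54,.03,.14,.03,.12)),('can cap',(.4,.54,.03,.14,.163,.175)),('mug rim',(.42,.54,-.09,-.013,.096,.109))]:
        q=box(*b)
        if len(q)>20: print(n,nm,len(q),np.round(fitcirc(q[:,:2]),4),round(np.percentile(q[:,2],98),4))
    for l in ['punch','square']:
        for r in cut_out(l,n)[:1]:
            T=P[r['region']];T=T[~np.isnan(T[:,0])]; print(n,l,round(r['confidence'],2),np.round(np.percentile(T,[2,50,98],axis=0),3).tolist())
```

```text
t 52.5 pos [0.4371 0.1485 0.4362] yaw_closing 7.08 tz [ 0.001 -0.    -1.   ] F [ 0.6  0.5 -0.3] w 0.0873 0.0 q [ 0.08  0.26  1.79 -0.    1.09 -0.04]
top can body 139 [0.4775 0.0781 0.0269] 0.117
top can cap 411 [0.4769 0.0778 0.0146] 0.1705
top mug rim 236 [ 0.4853 -0.0544  0.0284] 0.1077
top punch 0.75 [[0.575, -0.39, 0.013], [0.582, -0.343, 0.019], [0.591, -0.285, 0.023]]
top square 0.82 [[0.445, -0.393, 0.012], [0.45, -0.327, 0.049], [0.458, -0.277, 0.08]]
scene can body 1077 [0.4771 0.078  0.0269] 0.1181
scene can cap 259 [0.481  0.0799 0.0157] 0.1712
scene mug rim 303 [ 0.488  -0.053   0.0272] 0.1083
scene punch 0.49 [[0.567, -0.385, 0.01], [0.586, -0.336, 0.02], [0.591, -0.285, 0.025]]
scene square 0.82 [[0.448, -0.391, 0.017], [0.454, -0.328, 0.048], [0.459, -0.28, 0.08]]
wrist can body 1651 [0.476  0.0794 0.0269] 0.1185
wrist can cap 867 [0.4762 0.0742 0.0215] 0.1699
wrist mug rim 435 [ 0.4845 -0.0537  0.0303] 0.1048
```

View pics/scene9.png

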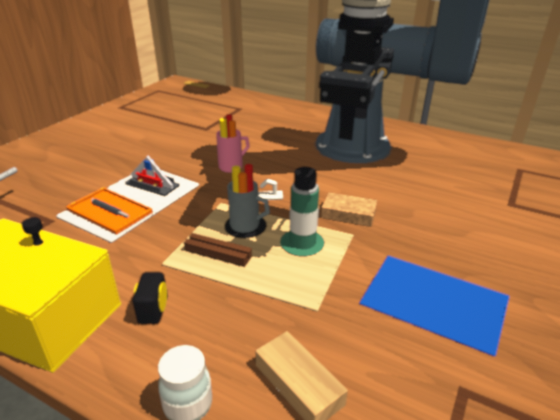

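The picture shows the mug on the black mark (244,215), the can on the green mark (303,225), the square in the clip (152,180), the punch in the tray (110,208), and the mat empty.

```bash
python3 -c "
from rig import hand_in
print(hand_in())"
```

```text
the job is handed in; nothing more can be done
None
```

The job is done and handed in at about 53 s: the set square is centred and fully home in the clip, the punch lies flat in the tray, and the mug and can are back upright inside their marks.

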